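Seat the filter disc in the light base and swing its clip over it

TASK

Load the light base: push the loose round filter across the deck with the fingertips until it drops fully into the round recess, then push the metal clip round to its stop, so that it lies across the seated filter. Only push: the filter must never be lifted off the deck. Leave the bottle, the jar and the lens standing where they are.

Things in the scene. Friction and masses are not known exactly. Their poses are not given: they have to be found in the camera images.
- light_base: low illuminated microscope base, fixed on the bench, 140 mm (its x) by 240 mm (its y) and 45 mm high, white sides and a flat black deck. Origin: centre of its underside, z up. Nothing else stands on the deck than the filter and the clip.
- recess (a point): centre of the mouth of the round blind recess in the deck, level with the deck top (45 mm above the bench): 53 mm across, 8 mm deep with a flat grey floor, a small white window (18 mm) in its middle. It lies at x = 0, y = -45 mm of the light base.
- filter: loose flat aluminium disc with a glass middle, 50 mm across, 8 mm thick, about 50 g. Origin: centre of its underside, z up. Starts flat on the deck, 60 to 115 mm from the recess on the base's +y side. It drops in once its centre is within a few mm of the recess centre; it may first hang tilted on the rim, until nudged further or pressed lightly. Seated, it is flush with the deck.
- clip (a joint): angle (rad) of the flat steel clip, 12 mm wide, 5 mm thick, 2 mm clear above the deck. 0: closed on its stop, pointing along the base's +y across the +x part of the recess. Grows clockwise seen from above, to 1.7; at 1.57 it points along the base's +x, overhanging the deck. Starts at 1.15 to 1.6; light friction (0.5 N at the post), stays where left. An unseated filter blocks it.
- clip_pivot (a point): pivot axis of the clip, at the height of the deck top: x = 20 mm, y = -99 mm of the light base.
- clip_post (a point): centre of the top of the upright round post at the free end of the clip, by which it is pushed: 12 mm diameter, its top 28 mm above the deck and 21 mm above the clip; 82 mm from the pivot axis.
- bottle: bystander: small bottle, 44 mm across, 85 mm high, standing on the bench off the +y end of the light base. Origin: centre of its underside.
- jar: bystander: squat jar, 54 mm across, 60 mm high, standing on the bench beyond the +x side of the light base. Origin: centre of its underside.
- objective: bystander: steel microscope lens, 30 mm across, 44 mm high, standing on the bench at the -x side of the light base. Origin: centre of its underside.
Not all that is in view belongs to the job. Of the things like the filter, leave any that is green or purple; of the rest the larger one is meant.

How it is judged (in metres and radians):
On the way, in this order (a step that is already met when the one before it is completed fails the run):
1. the filter lies flat on the floor of the recess while the clip is still open (horizontal distance between filter and recess below 0.004 m and z of filter in the frame of light_base below 0.039 m and angle between filter's own z axis and vertical below 0.06 rad and value of joint clip above 0.5 rad), for 0.2 s.
2. the clip is swung to its stop over the filter (value of joint clip below 0.12 rad), for 0.2 s.
At the end, for the whole second after the job is handed in: The filter lies flat and at rest on the floor of the recess (within 4 mm of its centre, underside no more than 2 mm above the floor), the clip is within 0.12 rad of its closed stop, and the bottle, jar and lens stand within 20 mm of where they were (horizontal distance between filter and recess below 0.004 m and z of filter in the frame of light_base below 0.039 m and angle between filter's own z axis and vertical below 0.06 rad and linear speed of filter below 0.02 m/s and value of joint clip below 0.12 rad and distance of each of bottle, jar, objective from where it was at the start of the episode below 0.02 m and angle between each of bottle, jar, objective's own z axis and vertical below 0.2 rad); the robot touches nothing.
It fails at once if the filter is lifted: its underside centre more than 12 mm above the deck (z of filter in the frame of light_base above 0.057 m).
It fails at once if the bottle, jar or lens is moved by more than 20 mm or tipped (distance of any of bottle, jar, objective from where it was at the start of the episode above 0.02 m or angle between any of bottle, jar, objective's own z axis and vertical above 0.4 rad).
It also fails if it takes over 58 s, if anything falls off the work surface, if the arm or the gripper's body presses on something with over 40 N, if the wrist force passes 120 N, or if a joint passes its speed limit or range.

ROBOT

A 6-joint arm with a two-finger parallel gripper is mounted at the origin on the work surface. World frame = base frame: x ahead of the robot, y to its left, z up, the work surface at z = 0. Lengths are in m, angles in degrees, forces in N, time in s.
With the tool pointing down it reaches from about 0.375 to 0.9 m from the base axis. Payload 3.1 kg.
Tool frame: the origin (TCP) lies at the very end of the fingers, on their centre line; the grasp point (between the pads) lies 19 mm behind it; x points along the fingers, z is the direction in which the jaws open and shut, and the axes are right-handed (so a half turn about x gives the same grasp; the last joint's range is limited). The gripper opens to 87 mm and grips with 3 to 60 N. Pads are 19 mm wide; open, the fingers measure 117 mm over their backs; the gripper's body (75 mm by 190 mm) begins 51 mm behind the grasp point.
Start: joints at [-10.227, 30.224, 82.088, -0, 67.689, -10.227], TCP at [0.625, 0, 0.223] pointing down, gripper open.
Joint ranges: [-176.69, 176.69], [-43.24, 126.21], [12.49, 139.97], [-82, 262], [0, 151.66], [-163.58, 163.58]. Speed limits (degrees/s): [159.86, 159.86, 180, 180, 180, 180].

INTERFACE

Orientations are given as a 3x3 rotation matrix whose columns are the frame's x, y, z axes.
In Python, from rig import bot gives the robot as it stands.
- The arm moves only by the tool send_rows, never from a script. Its arguments are lists of equal length, an entry for each row: "fingers": the opening, from 0 (shut) to 1 (fully open); "dp": the shift along the world's x, y, z in mm, a list of three; "turn": the turn, a rotation vector about the world's x, y, z in rad, a list of three. In form: {"fingers": [fingers, ...], "dp": [[tx, ty, tz], ...], "turn": [[rx, ry, rz], ...]}. A call has 1 to 10 rows; each row is the pose to reach, as a shift and turn from the pose measured when the call began; what a row does not reach only later rows make up. A row lasts 1/12 s, in which the tool goes at most 41.7 mm and 7.16 degrees, less where a joint would pass 70% of its speed; a pose out of reach is approached as far as the arm can. A call with a gripper value outside its range is refused whole. The fingers move at their own pace and stop on an object; the grip force is fixed at half the most. Time passes only in rows, so rows that repeat a pose let the fingers close. It gives the time, the measured TCP pose, the force and the opening at its end, in the units of the state.
- bot.read_state(): the state, without advancing time (a new reading comes with each control period).
- bot.capture(name): name is "scene" or "side" or "wrist"; returns a dict with "img" (420x560x3 uint8, blue, green, red), "z_map" (420x560 float32, m along the optical axis (not along the pixel's ray), 0 where there is no reading), "mtx" (3x3 intrinsics, pixels), "origin" and "orientation" of the camera in the world; the wrist camera has in their place "hand_eye" (4x4, takes a point from camera to tool coordinates, whose origin is the TCP and whose axes are the tool frame's). Camera axes: x right, y up, looking along -z (the intrinsics and any distortion apply to the point x, -y, -z); pixel columns grow to the right and rows downward; lengths in m; the calibration is good to about 2 mm. A picture is of the moment at which its call begins: read the wrist's pose just before it.
- bot.hand_in(): hands the job in, once; it reports no verdict.
The state is a dict: "time_s": time; "joint_positions": joint angles; "qvel": joint speeds; "tau": joint torques, N m; "position": TCP position; "tcp_rot": TCP orientation; "force": force on the tool from outside, world axes, zero at the start; "moment": the same for the moment, N m; "opening": opening from 0.0 (shut) to 1.0 (fully open).
Only numpy, scipy, OpenCV 4.12 (cv2) and the standard library are available. Lean on these libraries where they do the work, as an engineer would, in place of code of your own. Each camera call takes 0.05 s, during which the arm holds its last target.

## Working session

There is one attempt and no reset: what is moved stays moved. The work goes in short steps, Python scripts to look and compute and a tool call to move; the robot and the scene stay as the last step left them, time stands still between calls to the robot, and variables do not carry over. Pictures are saved under pics/ and viewed, and the job is handed in when it is done.

Besides the shell and the picture viewer there is one more tool, called after "Emit:" in YAML: its name, and indented under it one key for each argument. send_rows: Moves the arm, as the interface text tells. Its arguments: {"type":"object","properties":{"fingers":{"type":"array","items":{"type":"number"}},"dp":{"type":"array","items":{"type":"array","items":{"type":"number"}}},"turn":{"type":"array","items":{"type":"array","items":{"type":"number"}}}},"required":["fingers","dp","turn"]}

```bash
mkdir -p pics; ls; python3 - <<'E'
from rig import bot
import cv2,pickle
s=bot.read_state();print(s)
for n in("scene","side","wrist"):
    c=bot.capture(n);pickle.dump(c,open(f"{n}0.pkl","wb"));cv2.imwrite(f"pics/{n}0.png",c["img"]);print(n,c["mtx"],c.get("origin"),c.get("orientation"),c.get("hand_eye"),[k for k in c])
E
```

```text
pics
{'time_s': 0.0, 'joint_positions': array([-1.02269535e+01,  3.02790880e+01,  8.21557012e+01,  1.28297338e-03,
        6.76878847e+01, -1.02287797e+01]), 'qvel': array([0.03265258, 0.07005292, 0.02081916, 0.02276123, 0.03479086,
       0.1217859 ]), 'tau': array([-5.45745443e-04, -4.40045428e+01, -1.76593530e+01,  6.32597599e-02,
        5.83207863e-02, -1.53719384e-04]), 'position': array([6.24281245e-01, 1.69310293e-04, 2.21574116e-01]), 'tcp_rot': array([[-2.10336713e-03, -2.29288576e-05,  9.99997788e-01],
       [ 4.00527122e-04,  9.99999920e-01,  2.37713639e-05],
       [-9.99997708e-01,  4.00576236e-04, -2.10335778e-03]]), 'force': array([ 0.34341387, -0.67219344,  0.46830137]), 'moment': array([-0.01553705, -0.05758953,  0.01101805]), 'opening': 1.0000774601966247}
scene [[544.33384657   0.         265.15281622]
 [  0.         544.33384657 213.64185734]
 [  0.           0.           1.        ]] [ 0.91500338 -0.48398076  0.56649307] [[ 0.80352396 -0.34092734  0.48797315]
 [ 0.59514346  0.44303667 -0.6704646 ]
 [ 0.01238971  0.82914839  0.55889126]] None ['img', 'z_map', 'mtx', 'origin', 'orientation']
side [[388.16936745   0.         275.97856323]
 [  0.         388.16936745 209.45769829]
 [  0.           0.           1.        ]] [0.31504073 0.52558952 0.51736542] [[-0.93338989  0.23753429 -0.26899957]
 [-0.35885215 -0.62386584  0.69427412]
 [-0.00290574  0.74455952  0.66754976]] None ['img', 'z_map', 'mtx', 'origin', 'orientation']
wrist [[313.60663276   0.         282.74829356]
 [  0.         313.60663276 213.44031962]
 [  0.           0.           1.        ]] None None [[ 2.09791895e-04  2.63575583e-01 -9.64638724e-01 -1.62664169e-01]
 [-1.14783559e-03  9.64638173e-01  2.63575183e-01  7.26013916e-02]
 [ 9.99999319e-01  1.05195072e-03  5.04914705e-04  1.98376280e-04]
 [ 0.00000000e+00  0.00000000e+00  0.00000000e+00  1.00000000e+00]] ['img', 'z_map', 'mtx', 'hand_eye']
```

View pics/scene0.png

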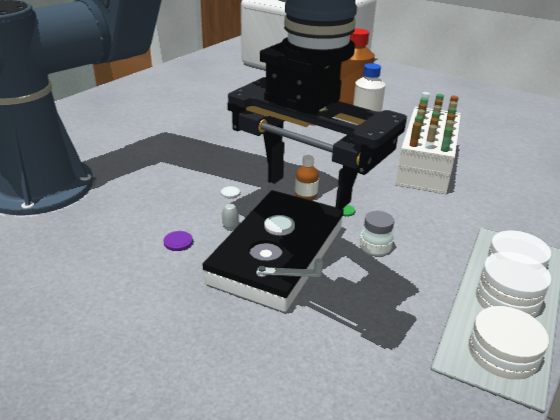

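View pics/side0.png

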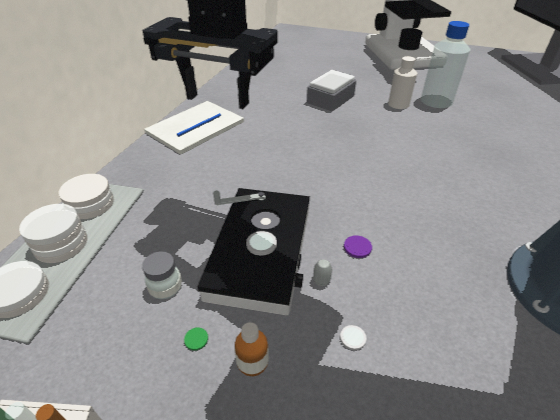

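View pics/wrist0.png

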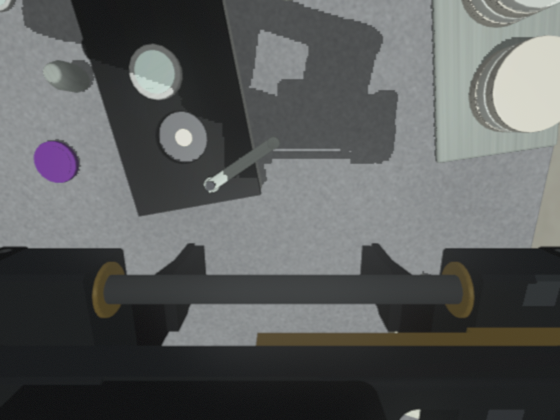

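```bash
cat > h.py <<'E'
import numpy as np,cv2,pickle
def pose(c,s=None):
    if "origin" in c: return np.array(c["origin"]),np.array(c["orientation"])
    H=c["hand_eye"];R=s["tcp_rot"];return R@H[:3,3]+s["position"],R@H[:3,:3]
def cast(c,P,uv,z):
    o,R=P;K=c["mtx"];uv=np.atleast_2d(np.asarray(uv,float))
    d=np.c_[(uv[:,0]-K[0,2])/K[0,0],-(uv[:,1]-K[1,2])/K[1,1],-np.ones(len(uv))]@R.T
    return o+d*((z-o[2])/d[:,2])[:,None]
def proj(c,P,X):
    o,R=P;K=c["mtx"];q=(np.atleast_2d(X)-o)@R
    return np.c_[K[0,0]*q[:,0]/-q[:,2]+K[0,2],-K[1,1]*q[:,1]/-q[:,2]+K[1,2]]
E
python3 - <<'E'
from h import *
from rig import bot
s=bot.read_state()
for n in("scene","side","wrist"):
    c=pickle.load(open(n+"0.pkl","rb"));P=pose(c,s)
    im=c["img"]
    big=cv2.resize(im,None,fx=1,fy=1)
    # depth->world points
    v,u=np.mgrid[0:420,0:560];z=c["z_map"];K=c["mtx"]
    q=np.stack([(u-K[0,2])/K[0,0]*z,-(v-K[1,2])/K[1,1]*z,-z],-1)@P[1].T+P[0]
    m=((im.max(2)<45)&(z>0)&(abs(q[...,2]-.045)<.012)).astype(np.uint8)
    m=cv2.morphologyEx(m,cv2.MORPH_OPEN,np.ones((3,3)))
    cs,_=cv2.findContours(m,cv2.RETR_CCOMP,cv2.CHAIN_APPROX_NONE)
    k=max(cs,key=cv2.contourArea)
    print(n,"deckH",np.median(q[...,2][m>0]))
    h=cv2.convexHull(k)
    X=cast(c,P,k[:,0],.045)
    r=cv2.minAreaRect((X[:,:2]*1000).astype(np.float32));print(" rect",r)
    # brighter-than-deck blobs inside hull
    hm=cv2.fillConvexPoly(np.zeros(m.shape,np.uint8),h,1)
    b=((im.max(2)>=60)&(hm>0)).astype(np.uint8)
    for kk in cv2.findContours(b,cv2.RETR_EXTERNAL,cv2.CHAIN_APPROX_NONE)[0]:
        if cv2.contourArea(kk)<100: continue
        for zz in(.045,.053):
            XX=cast(c,P,kk[:,0],zz)[:,:2]*1000
            e=cv2.fitEllipse(XX.astype(np.float32));print("  blob",kk[:,0].mean(0),zz,np.round(e[0],1),np.round(e[1],1))
    b0=cv2.resize(im[m.any(1).argmax():][:,:],None,fx=1,fy=1)
    x,y,w,hh=cv2.boundingRect(k);x0=max(x-20,0);y0=max(y-20,0)
    cr=im[y0:y+hh+20,x0:x+w+30];f=min(780/cr.shape[1],580/cr.shape[0]);f=int(f)
    print(" crop",x0,y0,f);cv2.imwrite(f"pics/{n}0c.png",cv2.resize(cr,None,fx=f,fy=f,interpolation=cv2.INTER_CUBIC))
E
```

```text
scene deckH 0.0445047879815611
 rect ((514.5870971679688, 101.28414916992188), (143.46568298339844, 250.56854248046875), 10.116291999816895)
  blob [279.79047619 271.2       ] 0.045 [560.9  27.2] [19.7 95.6]
  blob [279.79047619 271.2       ] 0.053 [566.3  19.4] [19.4 94.1]
  blob [265.29577465 251.66197183] 0.045 [522.6  57.5] [42.2 49.1]
  blob [265.29577465 251.66197183] 0.053 [528.7  49.2] [41.5 48.3]
  blob [278.81333333 224.6       ] 0.045 [497.2 129.7] [51.5 57.9]
  blob [278.81333333 224.6       ] 0.053 [503.6 120.3] [50.7 57. ]
 crop 183 171 3
side deckH 0.043943913823260294
 rect ((506.08880615234375, 110.23526000976562), (139.17935180664062, 245.39849853515625), 10.297053337097168)
  blob [261.0625 242.65  ] 0.045 [499.  119.6] [51.1 54.9]
  blob [261.0625 242.65  ] 0.053 [495.9 126.4] [50.2 54. ]
  blob [265.01515152 220.1969697 ] 0.045 [513.3  67. ] [42.1 50.1]
  blob [265.01515152 220.1969697 ] 0.053 [510.   74.8] [41.3 49.2]
 crop 178 172 3
wrist deckH 0.045679420477979515
 rect ((507.8509826660156, 114.32109832763672), (140.9326171875, 177.41712951660156), 9.981588363647461)
  blob [199.40217391 136.72826087] 0.045 [529.4  69.2] [26.2 75.9]
  blob [199.40217391 136.72826087] 0.053 [531.7  69.3] [25.6 74.1]
  blob [155.05128205  72.26282051] 0.045 [496.7 126.1] [51.7 53. ]
  blob [155.05128205  72.26282051] 0.053 [499.7 124.9] [50.4 51.8]
 crop 52 0 3
```

View pics/scene0c.png

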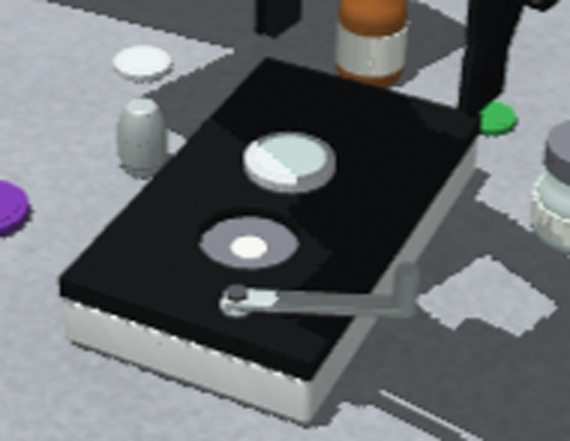

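View pics/side0c.png

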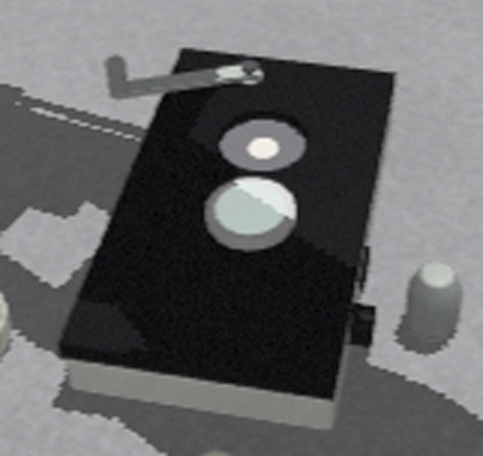

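View pics/wrist0c.png

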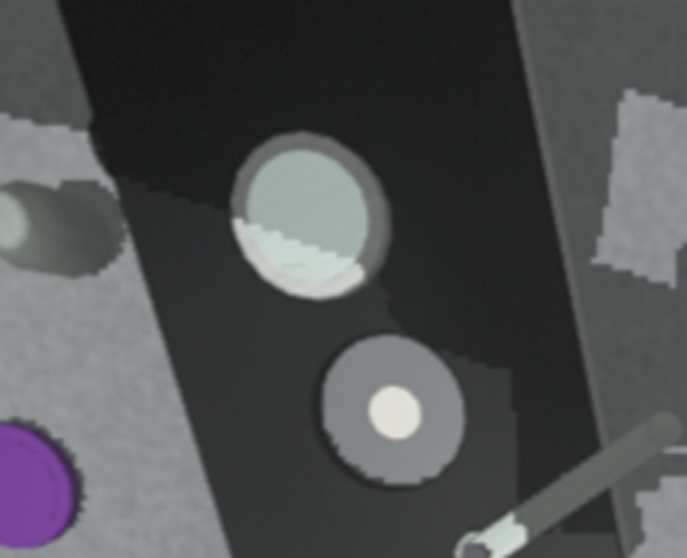

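```bash
python3 - <<'E'
from h import *
from rig import bot
s=bot.read_state()
post={"scene":(318,260),"side":(216.3,192),"wrist":(273.7,141.7)}
cor={"scene":[(267,60),(475,130),(310,378),(62,285)],"side":[(180,50),(393,73),(333,400),(62,352)]}
off={"scene":(183,171),"side":(178,172)}
for n in("scene","side","wrist"):
    c=pickle.load(open(n+"0.pkl","rb"));P=pose(c,s);im=c["img"]
    rc={"scene":(265,253),"side":(265,220),"wrist":(183,137)}[n]
    m=np.zeros(im.shape[:2],np.uint8);cv2.circle(m,rc,12,1,-1)
    w=(im.min(2)>185)&(m>0);v,u=np.nonzero(w)
    print(n,"win",len(u),np.round(cast(c,P,[(u.mean(),v.mean())],.037)*1000,1),"post",np.round(cast(c,P,[post[n]],.073)*1000,1))
    if n in cor:print(np.round(cast(c,P,np.array(cor[n])/3.+off[n],.045)*1000,1).tolist())
    # others
    for name,lo,hi in(("green",(50,100,60),(70,255,255)),("orange",(5,100,60),(20,255,255))):
        hs=cv2.cvtColor(im,cv2.COLOR_BGR2HSV);mm=cv2.inRange(hs,lo,hi)
        num,l,st,ce=cv2.connectedComponentsWithStats(mm)
        if num>1: i=1+st[1:,4].argmax();print(name,st[i],np.round(cast(c,P,[ce[i]],.0 if name=="green" else .05)*1000))
    # shadow/neck positions
E
```

```text
scene win 71 [[519.   62.7  37. ]] post [[615.8  58.4  73. ]]
[[425.5, 208.7, 45.0], [564.6, 219.7, 45.0], [607.2, -7.8, 45.0], [470.2, -27.2, 45.0]]
green [343 205  12  11 109] [[538. 300.   0.]]
orange [ 201    0   40   48 1592] [[-401. 1030.   50.]]
side win 58 [[515.  62.  37.]] post [[611.8  57.7  73. ]]
[[595.9, 4.1, 45.0], [460.3, -22.7, 45.0], [414.3, 219.3, 45.0], [548.9, 240.8, 45.0]]
green [184 328  24  22 413] [[532. 292.   0.]]
orange [235 330  33  33 692] [[437. 301.  50.]]
wrist win 218 [[517.1  63.2  37. ]] post [[615.6  59.8  73. ]]
orange [339 334  19   9  59] [[ 705. -178.   50.]]
```

Emit:
send_rows:
  fingers: [0.345,0.345,0.345,0.345,0.345,0.345,0.345,0.345,0.345,0.345]
  dp:
    - [-20,25,-10]
    - [-40,50,-25]
    - [-60,75,-40]
    - [-80,100,-55]
    - [-100,120,-70]
    - [-120,145,-90]
    - [-137,165,-110]
    - [-137,165,-120]
    - [-137,165,-120]
    - [-137,165,-120]
  turn:
    - [0,0,0.05]
    - [0,0,0.1]
    - [0,0,0.15]
    - [0,0,0.2]
    - [0,0,0.25]
    - [0,0,0.288]
    - [0,0,0.288]
    - [0,0,0.288]
    - [0,0,0.288]
    - [0,0,0.288]

```text
time_s: 0.98
position: [0.4881, 0.165, 0.1015]
tcp_rot: [[-0.002, -0.284, 0.959], [-0.0, 0.959, 0.284], [-1.0, 0.0, -0.002]]
force: [1.3, -0.2, 0.4]
opening: 0.375
```

```bash
cat > look.py <<'E'
import sys
from h import *
from rig import bot
t=sys.argv[1]
for n in sys.argv[2:]:
    s=bot.read_state();c=bot.capture(n);pickle.dump((c,s),open(f"{n}{t}.pkl","wb"))
    im=c["img"]
    if n=="scene": im=cv2.resize(im[140:330,150:430],None,fx=2.8,fy=2.8,interpolation=2)
    if n=="side": im=cv2.resize(im[150:350,140:400],None,fx=3,fy=3,interpolation=2)
    cv2.imwrite(f"pics/{n}{t}.png",im)
s=bot.read_state();print(s["time_s"],s["position"]*1000,s["force"],s["opening"]);print(s["tcp_rot"].round(3))
E
python3 look.py 1 scene side wrist
```

```text
1.1333 [489.44422218 164.49517037 102.68852102] [ 0.96681806 -0.33193438  0.37638719] 0.3523302611384728
[[ 0.001 -0.283  0.959]
 [ 0.     0.959  0.283]
 [-1.    -0.     0.001]]
```

View pics/scene1.png

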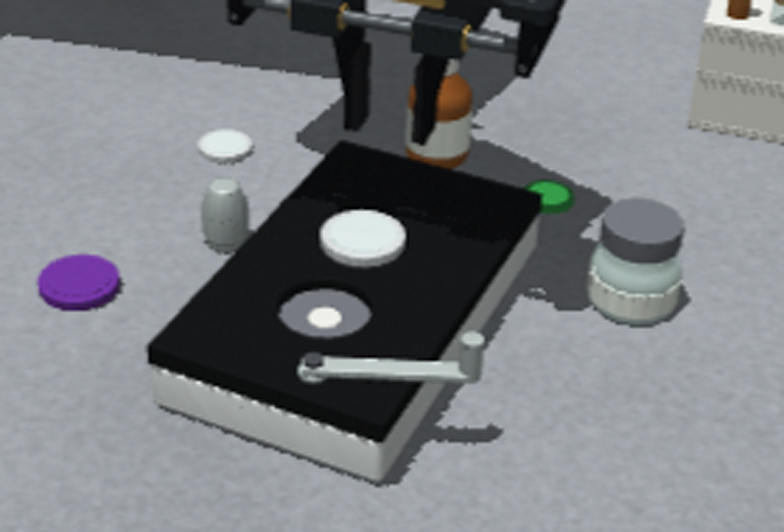

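View pics/side1.png

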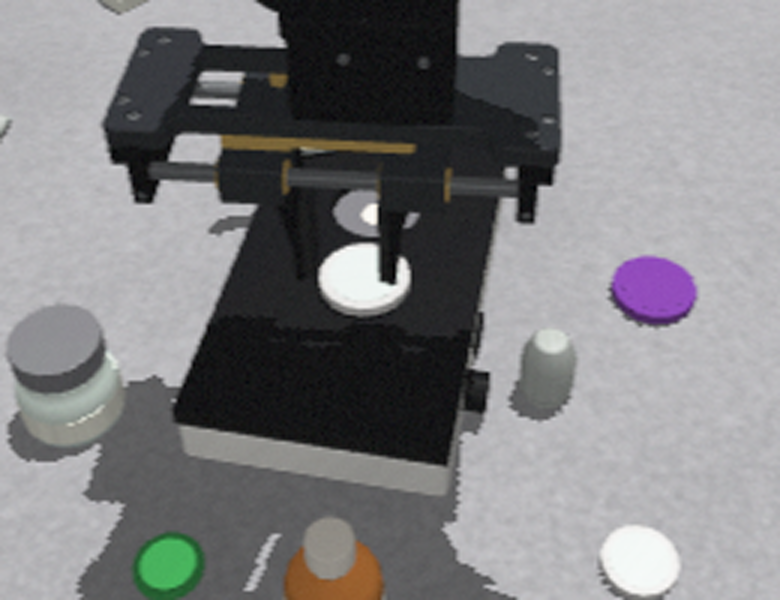

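View pics/wrist1.png

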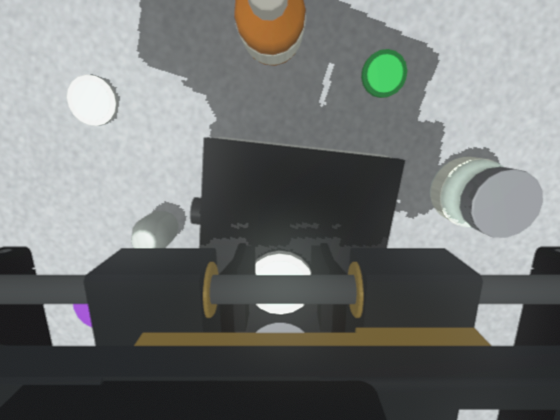

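```bash
cat > fil.py <<'E'
import sys
from h import *
def fil(n,t,lo,z=.049,roi=None,th=110):
    c,s=pickle.load(open(f"{n}{t}.pkl","rb"));P=pose(c,s);im=c["img"]
    px=proj(c,P,[lo[0],lo[1],z])[0].astype(int)
    m=np.zeros(im.shape[:2],np.uint8);cv2.circle(m,tuple(int(i) for i in px),28,1,-1)
    b=((im.max(2)>th)&(m>0)).astype(np.uint8)
    k=max(cv2.findContours(b,cv2.RETR_EXTERNAL,cv2.CHAIN_APPROX_NONE)[0],key=cv2.contourArea)
    X=cast(c,P,k[:,0],z)[:,:2]*1000;e=cv2.fitEllipse(X.astype(np.float32));return np.round(e[0],1),np.round(e[1],1)
if __name__=="__main__":
    print(fil("scene",1,(.4987,.1245)))
    c,s=pickle.load(open("scene1.pkl","rb"));P=pose(c,s);im=c["img"]
    rc=(265,253);m=np.zeros(im.shape[:2],np.uint8);cv2.circle(m,rc,14,1,-1)
    v,u=np.nonzero((im.min(2)>200)&(m>0));print(len(u),cast(c,P,[(u.mean(),v.mean())],.037)*1000)
E
python3 fil.py
```

```text
(array([499.6, 126.1]), array([49.1, 55.2]))
60 [[518.75809348  62.94418453  37.        ]]
```

Emit:
send_rows:
  fingers: [0.345,0.345,0.345,0.345,0.345,0.345]
  dp:
    - [-2,1,-20]
    - [-2,1,-35]
    - [-2,1,-45]
    - [-2,1,-53]
    - [-2,1,-53]
    - [-2,1,-53]
  turn:
    - [0,0,0]
    - [0,0,0]
    - [0,0,0]
    - [0,0,0]
    - [0,0,0]
    - [0,0,0]

```text
time_s: 1.63
position: [0.4879, 0.1652, 0.0497]
tcp_rot: [[0.001, -0.282, 0.959], [0.0, 0.959, 0.282], [-1.0, -0.0, 0.001]]
force: [-0.0, -0.1, 0.3]
opening: 0.349
```

```bash
python3 look.py 2 scene side wrist
```

```text
1.7833 [488.11276126 165.52654908  50.36203005] [-1.29115182 -0.21066246  0.71120151] 0.34660503212736227
[[ 0.003 -0.283  0.959]
 [ 0.     0.959  0.283]
 [-1.    -0.001  0.003]]
```

View pics/scene2.png

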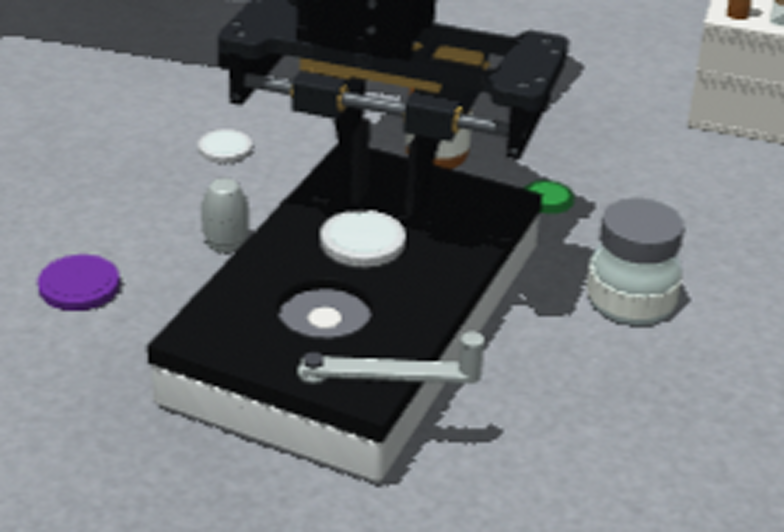

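View pics/side2.png

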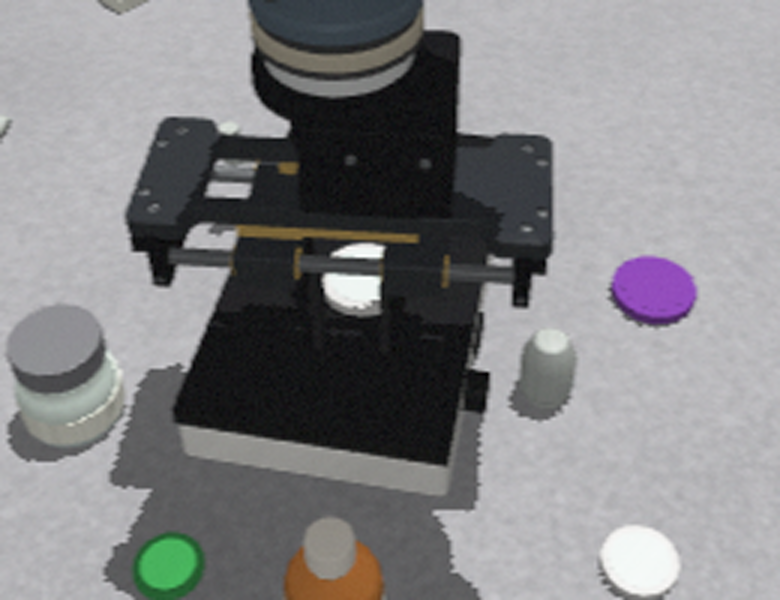

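Emit:
send_rows:
  fingers: [0.345,0.345,0.345,0.345,0.345,0.345,0.345,0.345,0.345,0.345]
  dp:
    - [1,-4,-1.5]
    - [2,-8,-1.5]
    - [3,-12,-1.5]
    - [4.5,-16,-1.5]
    - [5.5,-20,-1.5]
    - [6.5,-24,-1.5]
    - [8,-28,-1.5]
    - [9,-32,-1.5]
    - [10,-36,-1.5]
    - [11,-40,-1.5]
  turn:
    - [0,0,0]
    - [0,0,0]
    - [0,0,0]
    - [0,0,0]
    - [0,0,0]
    - [0,0,0]
    - [0,0,0]
    - [0,0,0]
    - [0,0,0]
    - [0,0,0]

```text
time_s: 2.62
position: [0.4993, 0.1251, 0.0489]
tcp_rot: [[0.003, -0.283, 0.959], [0.0, 0.959, 0.283], [-1.0, -0.001, 0.003]]
force: [-0.3, 0.9, 1.3]
opening: 0.346
```

```bash
python3 look.py 3 scene side; python3 -c "
from fil import *
print(fil('scene',3,(.507,.1)))"
```

```text
2.7167 [499.36416582 124.82735062  48.84227218] [-0.3211206   0.33996132 -0.26034582] 0.3467834774793661
[[ 0.003 -0.282  0.959]
 [ 0.     0.959  0.282]
 [-1.    -0.001  0.003]]
(array([509.2,  97.6]), array([47.9, 52.6]))
```

View pics/scene3.png

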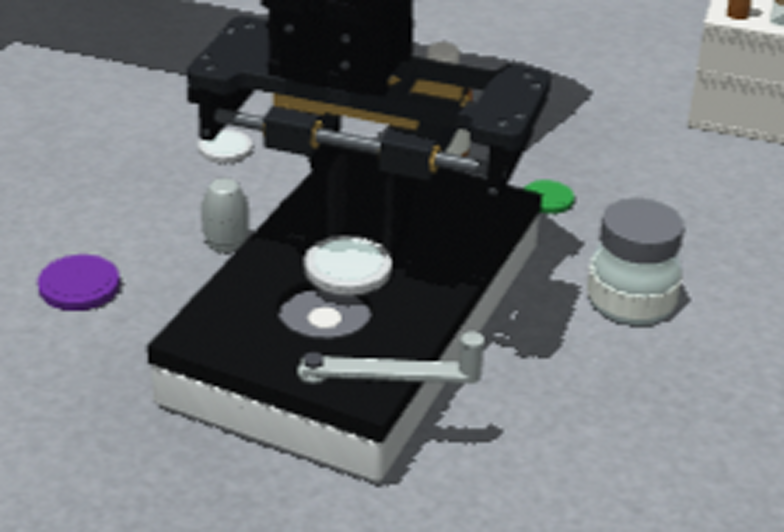

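Emit:
send_rows:
  fingers: [0.345,0.345,0.345,0.345,0.345,0.345,0.345,0.345,0.345,0.345]
  dp:
    - [1,-4,0]
    - [2,-8,0]
    - [3.5,-12,0]
    - [4.5,-16,0]
    - [5.5,-20,0]
    - [6.5,-23,0]
    - [7,-26,0]
    - [8,-29,0]
    - [9,-32,0]
    - [9,-32,0]
  turn:
    - [0,0,0]
    - [0,0,0]
    - [0,0,0]
    - [0,0,0]
    - [0,0,0]
    - [0,0,0]
    - [0,0,0]
    - [0,0,0]
    - [0,0,0]
    - [0,0,0]

```text
time_s: 3.55
position: [0.5088, 0.0922, 0.0488]
tcp_rot: [[0.004, -0.282, 0.96], [-0.0, 0.96, 0.282], [-1.0, -0.001, 0.003]]
force: [-0.5, 0.8, -0.0]
opening: 0.346
```

```bash
python3 look.py 4 scene side; python3 -c "
from fil import *
print(fil('scene',4,(.517,.065)))"
```

```text
3.65 [508.43029225  92.65630657  48.81723321] [-0.55259062  0.55499974  0.2883669 ] 0.34847280880148607
[[ 0.003 -0.282  0.96 ]
 [-0.     0.96   0.282]
 [-1.    -0.001  0.003]]
(array([523.2,  56.9]), array([46.4, 49.1]))
```

View pics/scene4.png

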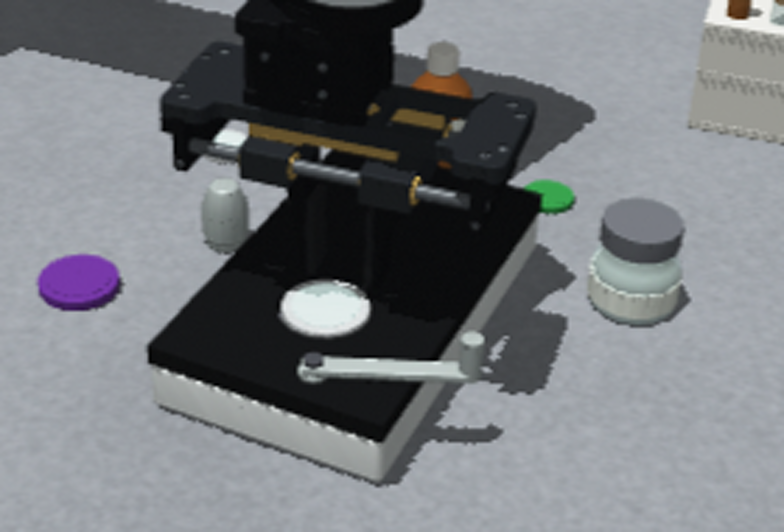

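```bash
cat > chk.py <<'E'
import sys
from h import *
from fil import fil
t=sys.argv[1]
for n in sys.argv[2:]:
    c,s=pickle.load(open(n+t+".pkl","rb"));P=pose(c,s)
    v,u=np.mgrid[0:420,0:560];z=c["z_map"];K=c["mtx"]
    q=(np.stack([(u-K[0,2])/K[0,0]*z,-(v-K[1,2])/K[1,1]*z,-z],-1)@P[1].T+P[0]).reshape(-1,3)[z.ravel()>0]
    r=np.hypot(q[:,0]-.518,q[:,1]-.0625)
    for nm,m in(("filter",r<.021),("deck",(r>.032)&(r<.045)&(q[:,0]<.52)&(q[:,2]<.06))):
        a=q[m];A=np.c_[a[:,:2]-[.518,.0625],np.ones(len(a))];x,_,_,_=np.linalg.lstsq(A,a[:,2],rcond=None);res=a[:,2]-A@x
        print(n,nm,len(a),"tilt",x[:2].round(3),"h mm",round(x[2]*1000,2),"med",np.median(a[:,2])*1000,"sd",res.std()*1000)
    try: print(fil(n,t,(.518,.0625),.045,th=90))
    except Exception as e: print(e)
E
python3 chk.py 4 scene side
```

```text
scene filter 3829 tilt [ 2.263 -2.869] h mm 230.72 med 237.17039416407255 sd 86.05926531006422
scene deck 370 tilt [0.001 0.02 ] h mm 45.1 med 44.611490387268304 sd 2.170771626408808
(array([519.8,  61.6]), array([48.9, 50.1]))
side filter 240 tilt [ 0.006 -0.006] h mm 44.43 med 44.40016383704959 sd 0.8298014264329185
side deck 263 tilt [-0.037  0.041] h mm 43.03 med 44.055313178417045 sd 2.7082862165820623
(array([517.9,  64.5]), array([33.1, 52.4]))
```

View pics/side4.png

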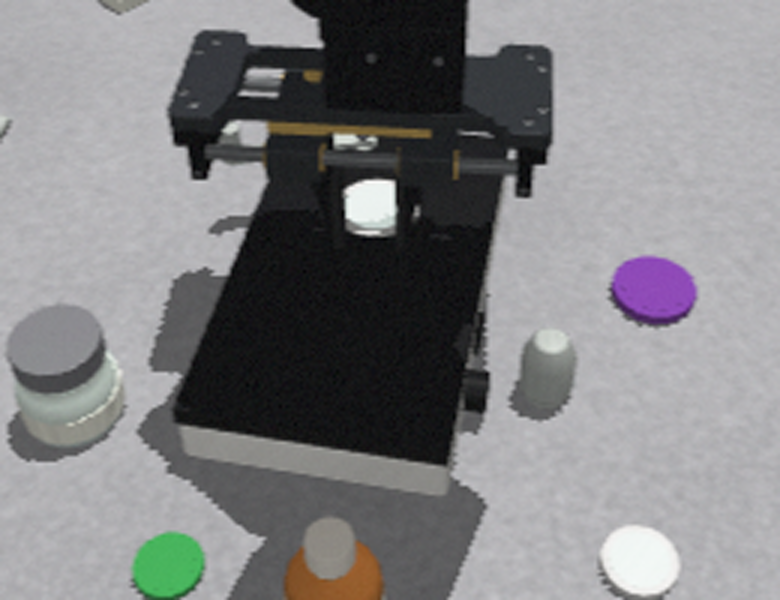

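Emit:
send_rows:
  fingers: [0.345,0.345,0.345,0.3,0.2,0.1,0.1,0.1,0.1,0.1]
  dp:
    - [-2,7,1]
    - [-2,7,25]
    - [0,5,55]
    - [25,-5,61]
    - [50,-20,61]
    - [75,-35,61]
    - [100,-45,61]
    - [120,-55,61]
    - [120,-55,61]
    - [120,-55,61]
  turn:
    - [0,0,0]
    - [0,0,0]
    - [0,0,0.05]
    - [0,0,0.1]
    - [0,0,0.15]
    - [0,0,0.2]
    - [0,0,0.25]
    - [0,0,0.304]
    - [0,0,0.304]
    - [0,0,0.304]

```text
time_s: 4.48
position: [0.6288, 0.0377, 0.1096]
tcp_rot: [[0.003, -0.555, 0.832], [0.001, 0.832, 0.555], [-1.0, -0.001, 0.003]]
force: [-0.2, -0.0, 0.0]
opening: 0.106
```

```bash
python3 look.py 5 scene side wrist; python3 chk.py 5 scene side wrist; python3 -c "
from rig import bot
print(bot.read_state()['joint_positions'])"
```

```text
4.6333 [626.59592446  38.73214401 109.39009931] [-0.41904395 -0.35844413  0.90701517] 0.09902234142605977
[[ 0.    -0.556  0.831]
 [ 0.001  0.831  0.556]
 [-1.     0.001  0.001]]
scene filter 345 tilt [0.005 0.   ] h mm 44.94 med 44.87536064431663 sd 0.8678888085752334
scene deck 387 tilt [-0.006  0.   ] h mm 44.46 med 44.583287179620676 sd 0.9107515455491477
(array([519.7,  61.9]), array([49.4, 51.2]))
side filter 297 tilt [-0.012 -0.001] h mm 44.39 med 44.42465793525341 sd 0.7738971182978348
side deck 366 tilt [-0. -0.] h mm 43.98 med 43.95987774541169 sd 0.7980092216197299
(array([514.9,  64. ]), array([48.4, 50.3]))
wrist filter 3036 tilt [-0.004  0.006] h mm 45.83 med 45.82082751804747 sd 0.6995338634185919
wrist deck 3752 tilt [-0.001  0.001] h mm 45.47 med 45.49193024793549 sd 0.7036230732071483
(array([517.8,  62. ]), array([35.3, 39.1]))
[ -6.68772533  38.38045361  87.10426674   0.10151957  54.51012082
 -40.55186324]
```

View pics/side5.png

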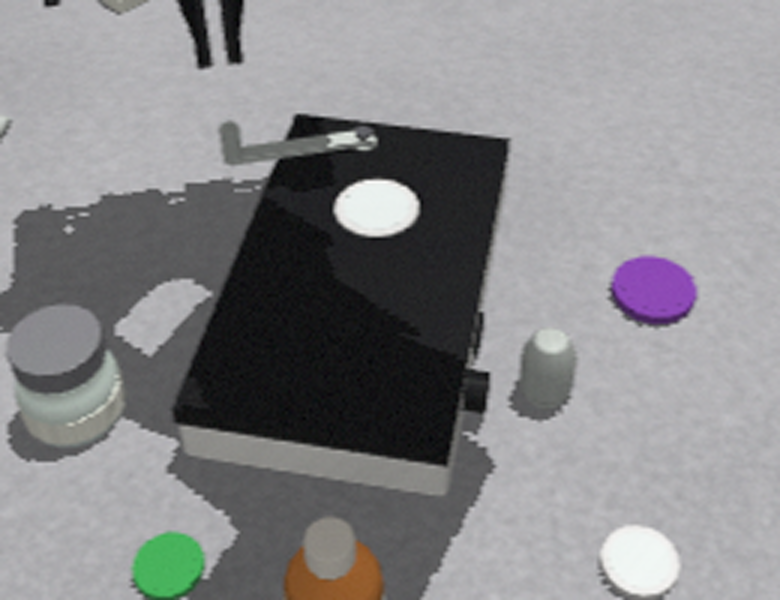

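View pics/wrist5.png

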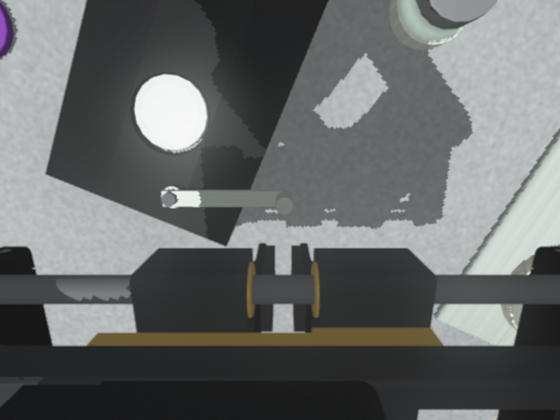

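View pics/scene5.png

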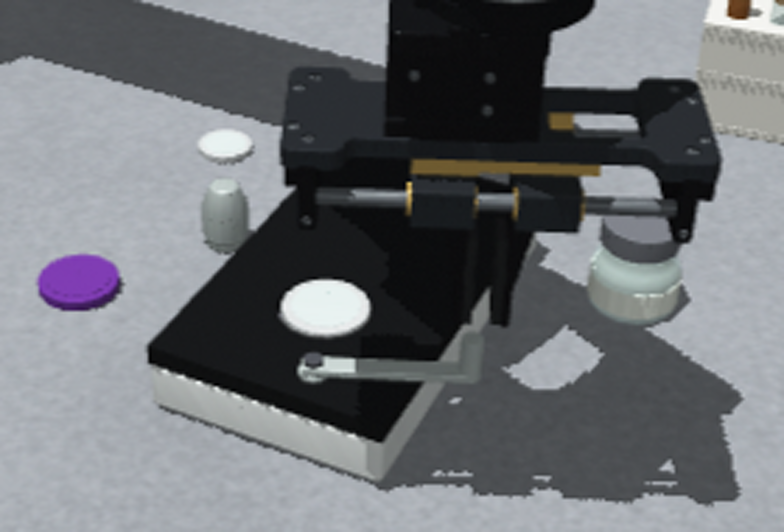

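```bash
python3 - <<'E'
from h import *
c,s=pickle.load(open("wrist5.pkl","rb"));P=pose(c,s)
cv2.imwrite("pics/w5c.png",cv2.resize(c["img"][150:260,140:320],None,fx=4,fy=4,interpolation=2))
for z in(.045,.052,.073):print(cast(c,P,[(169,197),(285,204)],z)*1000)
E
```

```text
[[544.27158603  11.36562471  45.        ]
 [618.59129417  54.53354963  45.        ]]
[[545.5810924   14.06036004  52.        ]
 [617.60939339  55.89734201  52.        ]]
[[549.50961151  22.14456603  73.        ]
 [614.66369106  59.98871915  73.        ]]
```

View pics/w5c.png

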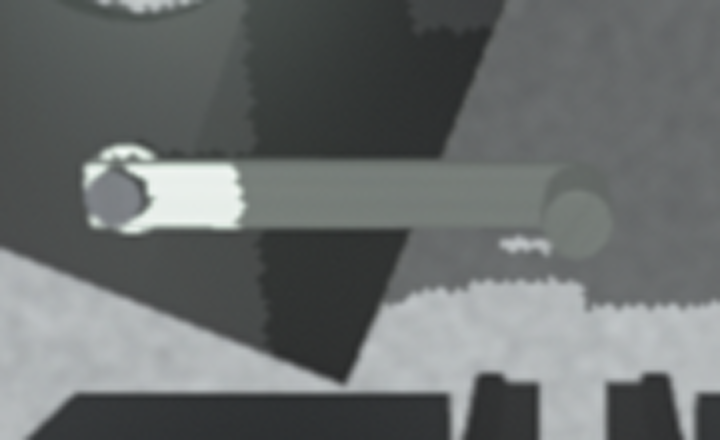

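Emit:
send_rows:
  fingers: [0.1,0.1,0.1,0.1,0.1]
  dp:
    - [1,0,-20]
    - [1,0,-40]
    - [1,0,-49]
    - [1,0,-49]
    - [1,0,-49]
  turn:
    - [0,0,0]
    - [0,0,0]
    - [0,0,0]
    - [0,0,0]
    - [0,0,0]

```text
time_s: 5.05
position: [0.6267, 0.0392, 0.0601]
tcp_rot: [[-0.001, -0.557, 0.831], [0.002, 0.831, 0.557], [-1.0, 0.002, -0.0]]
force: [-0.3, 0.5, 0.2]
opening: 0.095
```

```bash
python3 look.py 6 scene side; python3 - <<'E'
from h import *
from rig import bot
s=bot.read_state();p=s["position"]*1000;y0=np.arctan2(s["tcp_rot"][1,2],s["tcp_rot"][0,2]);print(p,np.degrees(y0))
for f in np.arange(34,105,4.):
    a=np.radians(f);r=np.array([np.cos(a),np.sin(a)]);t=np.array([-r[1],r[0]])
    X=np.array([546,13.4])+82*r-13.5*t;print(f,(X-p[:2]).round(1),round(a-y0,3))
E
```

```text
5.15 [628.11912207  38.89740089  61.36914699] [ 0.24417557 -0.86348688 -0.52176903] 0.10168614724879226
[[ 0.002 -0.557  0.831]
 [ 0.001  0.831  0.557]
 [-1.     0.     0.002]]
[628.11912207  38.89740089  61.36914699] 33.819436792100554
34.0 [-6.6  9.2] 0.003
38.0 [-9.2 14.3] 0.073
42.0 [-12.1  19.3] 0.143
46.0 [-15.4  24.1] 0.213
50.0 [-19.1  28.6] 0.282
54.0 [-23.   32.9] 0.352
58.0 [-27.2  36.9] 0.422
62.0 [-31.7  40.6] 0.492
66.0 [-36.4  43.9] 0.562
70.0 [-41.4  46.9] 0.631
74.0 [-46.5  49.6] 0.701
78.0 [-51.9  51.9] 0.771
82.0 [-57.3  53.8] 0.841
86.0 [-62.9  55.4] 0.911
90.0 [-68.6  56.5] 0.981
94.0 [-74.4  57.2] 1.05
98.0 [-80.2  57.6] 1.12
102.0 [-86.   57.5] 1.19
```

View pics/scene6.png

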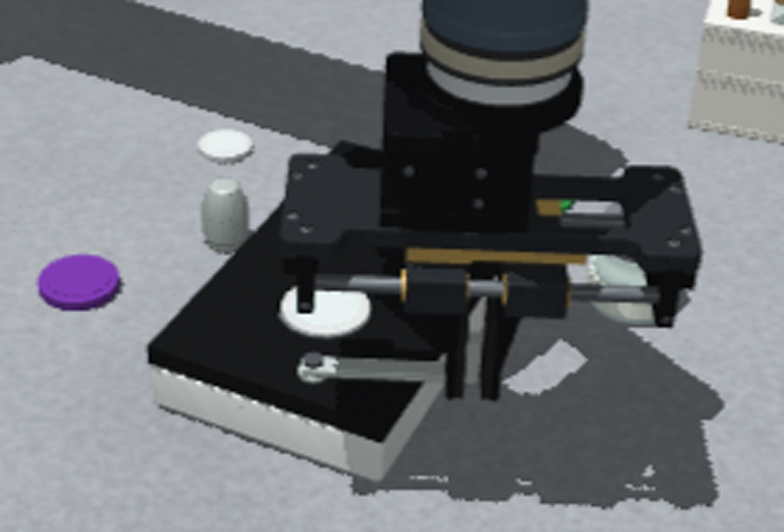

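View pics/side6.png

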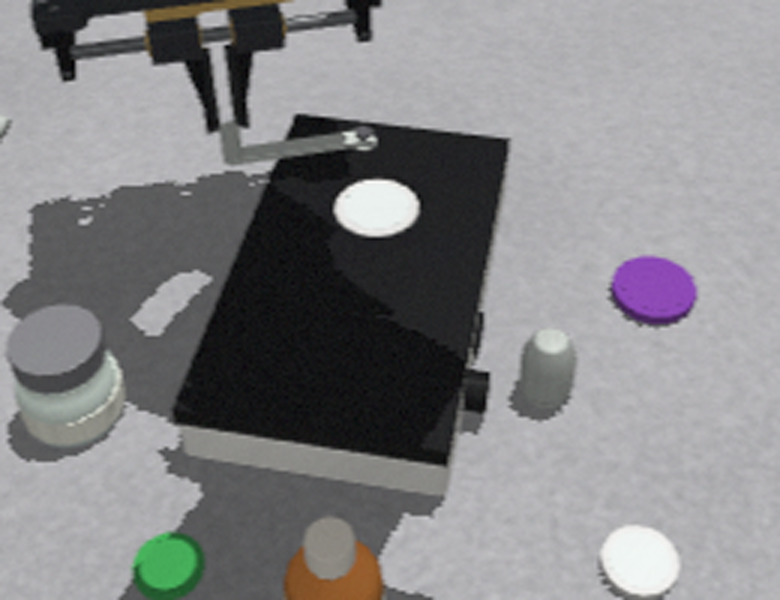

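Emit:
send_rows:
  fingers: [0.1,0.1,0.1,0.1,0.1,0.1,0.1,0.1,0.1,0.1]
  dp:
    - [-3,4.5,-1]
    - [-6.5,9,-1]
    - [-9,14.5,-1]
    - [-12,19.5,-1]
    - [-15.5,24,-1]
    - [-19,28.5,-1]
    - [-23,33,-1]
    - [-27,37,-1]
    - [-31.5,40.5,-1]
    - [-36.5,44,-1]
  turn:
    - [0,0,0]
    - [0,0,0]
    - [0,0,0.07]
    - [0,0,0.14]
    - [0,0,0.21]
    - [0,0,0.28]
    - [0,0,0.35]
    - [0,0,0.42]
    - [0,0,0.49]
    - [0,0,0.56]

```text
time_s: 5.98
position: [0.5916, 0.0831, 0.0612]
tcp_rot: [[0.002, -0.915, 0.404], [0.001, 0.404, 0.915], [-1.0, -0.002, 0.002]]
force: [-0.5, -1.5, 0.0]
opening: 0.101
```

```bash
python3 look.py 7 scene side; python3 - <<'E'
from h import *
from rig import bot
s=bot.read_state();p=s["position"]*1000;y0=np.arctan2(s["tcp_rot"][1,2],s["tcp_rot"][0,2]);print(p,np.degrees(y0))
for f in np.arange(66,105,4.):
    a=np.radians(f);r=np.array([np.cos(a),np.sin(a)]);t=np.array([-r[1],r[0]])
    X=np.array([546,13.4])+82*r-13.5*t;print(f,(X-p[:2]).round(1),round(a-y0,3))
E
```

```text
6.0833 [590.56967254  83.64187375  60.97661625] [ 0.83695697  0.59534196 -0.27775744] 0.10072151243505187
[[ 0.    -0.913  0.408]
 [ 0.002  0.408  0.913]
 [-1.     0.001  0.002]]
[590.56967254  83.64187375  60.97661625] 65.95030426420107
66.0 [ 1.1 -0.8] 0.001
70.0 [-3.8  2.2] 0.071
74.0 [-9.   4.9] 0.14
78.0 [-14.3   7.2] 0.21
82.0 [-19.8   9.1] 0.28
86.0 [-25.4  10.6] 0.35
90.0 [-31.1  11.8] 0.42
94.0 [-36.8  12.5] 0.49
98.0 [-42.6  12.8] 0.559
102.0 [-48.4  12.8] 0.629
```

View pics/side7.png

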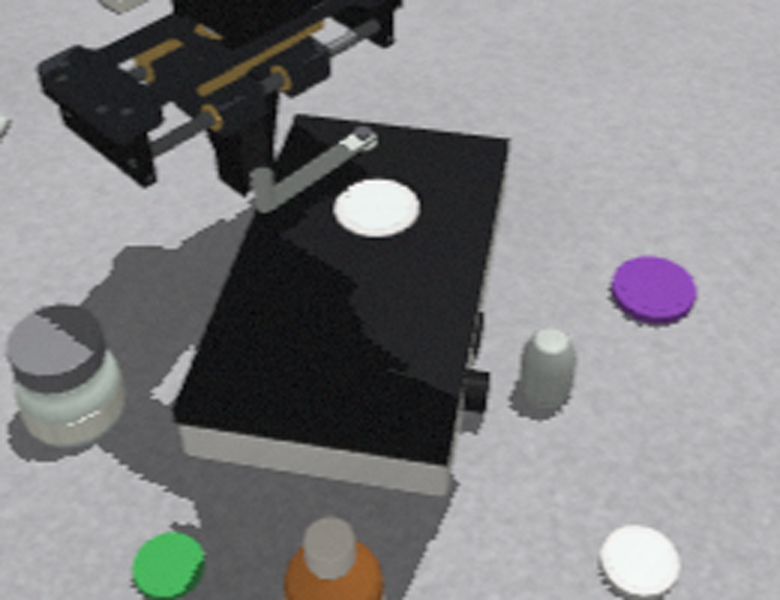

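View pics/scene7.png

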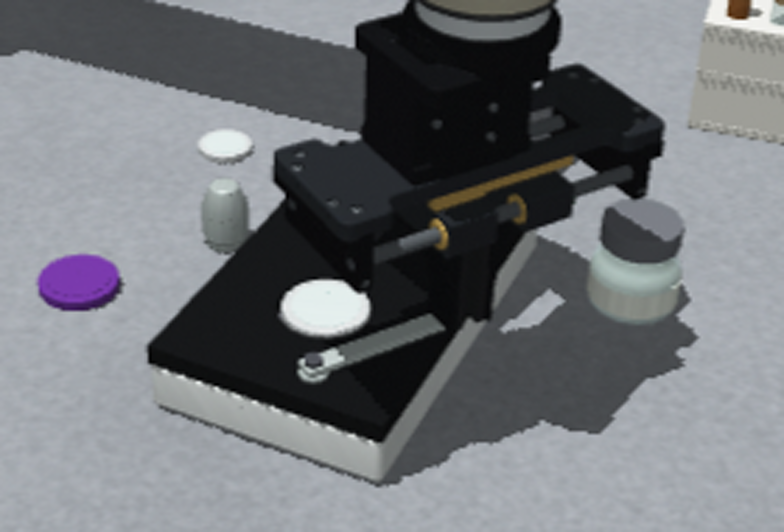

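Emit:
send_rows:
  fingers: [0.1,0.1,0.1,0.1,0.1,0.1,0.1,0.1,0.1,0.1]
  dp:
    - [-4,2,0]
    - [-9,5,0]
    - [-14.5,7,0]
    - [-20,9,0]
    - [-25.5,10.5,0]
    - [-31,12,0]
    - [-37,12.5,0]
    - [-40,13,0]
    - [-42.5,13,0]
    - [-45,13,0]
  turn:
    - [0,0,0.07]
    - [0,0,0.14]
    - [0,0,0.21]
    - [0,0,0.28]
    - [0,0,0.35]
    - [0,0,0.42]
    - [0,0,0.49]
    - [0,0,0.53]
    - [0,0,0.56]
    - [0,0,0.58]

```text
time_s: 6.92
position: [0.5463, 0.0966, 0.0615]
tcp_rot: [[0.001, -0.987, -0.159], [0.002, -0.159, 0.987], [-1.0, -0.001, 0.002]]
force: [0.8, -1.3, -0.7]
opening: 0.096
```

```bash
python3 look.py 8 scene side
```

```text
7.0167 [545.68469734  96.63008155  61.35755057] [ 0.36229049 -0.3048581   0.24299296] 0.10174211654673251
[[-0.    -0.987 -0.158]
 [ 0.002 -0.158  0.987]
 [-1.    -0.     0.002]]
```

View pics/side8.png

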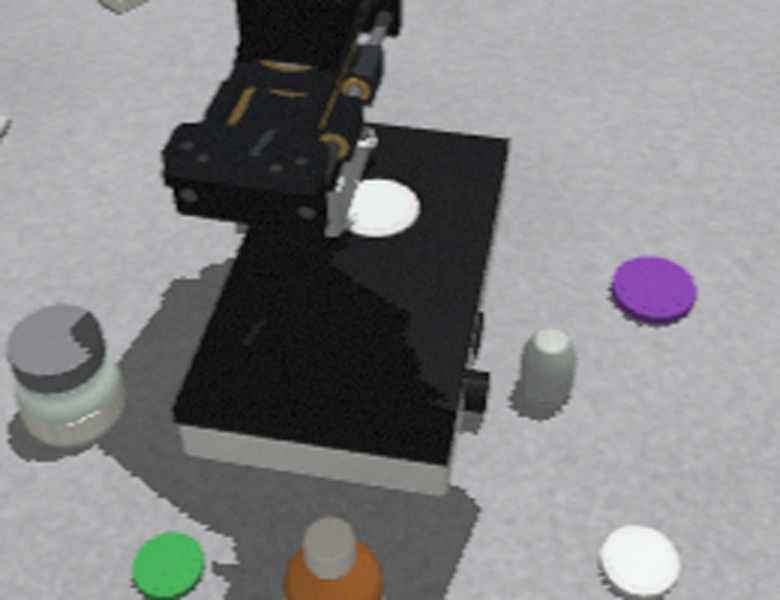

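Emit:
send_rows:
  fingers: [0.1,0.1,0.1,0.1,0.1]
  dp:
    - [-1,0,0]
    - [-2,0,0]
    - [-3,0,0]
    - [-4,-0.5,0]
    - [-4,-0.5,0]
  turn:
    - [0,0,0]
    - [0,0,0]
    - [0,0,0.02]
    - [0,0,0.02]
    - [0,0,0.02]

```text
time_s: 7.43
position: [0.5442, 0.0961, 0.0619]
tcp_rot: [[0.005, -0.984, -0.178], [0.002, -0.178, 0.984], [-1.0, -0.006, 0.001]]
force: [4.7, 0.1, -0.7]
opening: 0.1
```

Emit:
send_rows:
  fingers: [0.1,0.1,0.1,0.1,0.1,0.1,0.1,0.1,0.1,0.1]
  dp:
    - [5,1,0]
    - [15,3,0]
    - [25,5,2]
    - [30,5,30]
    - [40,0,60]
    - [60,-20,90]
    - [80,-40,110]
    - [100,-60,120]
    - [120,-70,120]
    - [120,-70,120]
  turn:
    - [0,0,0]
    - [0,0,0]
    - [0,0,0]
    - [0,0,0]
    - [0,0,0]
    - [0,0,0]
    - [0,0,0]
    - [0,0,0]
    - [0,0,0]
    - [0,0,0]

```text
time_s: 8.27
position: [0.6678, 0.0232, 0.183]
tcp_rot: [[0.01, -0.985, -0.175], [0.001, -0.175, 0.985], [-1.0, -0.01, -0.001]]
force: [0.8, -0.5, 0.5]
opening: 0.103
```

```bash
python3 look.py 9 scene side; python3 chk.py 9 scene side
```

```text
8.3667 [662.98797272  25.97491327 180.95222914] [-0.89654266  0.06391567 -1.07914832] 0.10182604527147568
[[ 0.001 -0.984 -0.177]
 [ 0.003 -0.177  0.984]
 [-1.    -0.002  0.003]]
scene filter 321 tilt [0.103 0.025] h mm 45.56 med 45.019238084027414 sd 1.6526047893044746
scene deck 385 tilt [-0.003 -0.001] h mm 44.62 med 44.67856151745353 sd 0.8718073663228313
(array([522.9,  63.9]), array([ 47.8, 113.5]))
side filter 306 tilt [0.126 0.022] h mm 45.35 med 44.61119558234411 sd 2.0184900401437535
side deck 357 tilt [ 0.001 -0.001] h mm 44.07 med 44.03619074340265 sd 0.7725209805568265
(array([524. ,  52.7]), array([53.4, 97.6]))
```

View pics/side9.png

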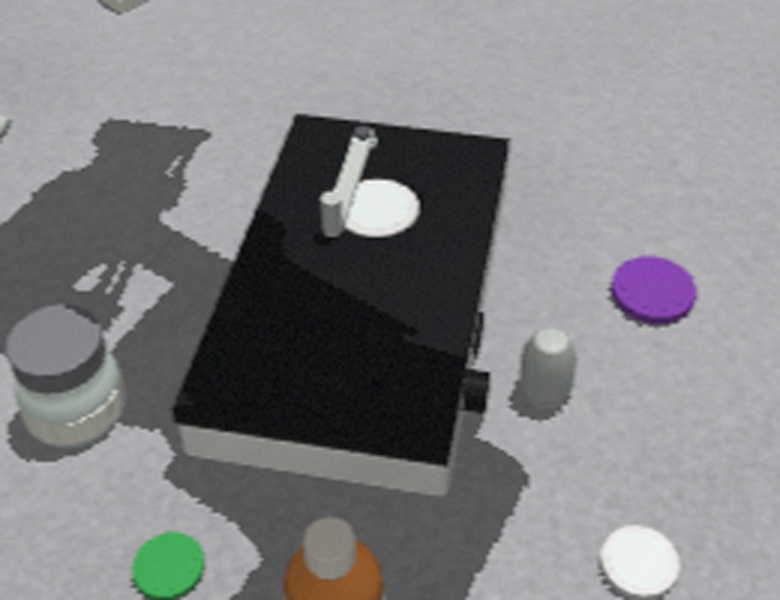

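View pics/scene9.png

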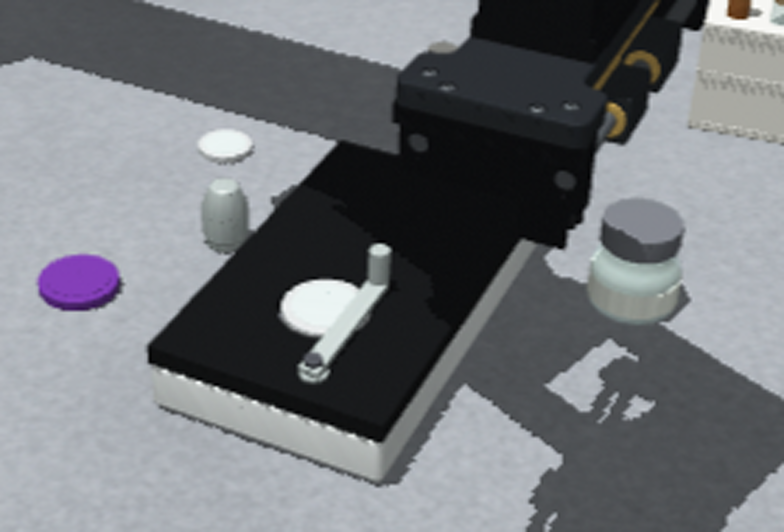

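```bash
python3 - <<'E'
from h import *
for n,px in(("scene",(285.7,228.9)),("side",(250.3,215.7))):
    c,s=pickle.load(open(n+"9.pkl","rb"));P=pose(c,s)
    X=cast(c,P,[px],.073)[0]*1000;d=X[:2]-[546,13.4];f=np.degrees(np.arctan2(d[1],d[0]));print(n,X,np.hypot(*d),"clip rad",np.radians(100.8-f))
    v,u=np.mgrid[0:420,0:560];z=c["z_map"];K=c["mtx"]
    q=(np.stack([(u-K[0,2])/K[0,0]*z,-(v-K[1,2])/K[1,1]*z,-z],-1)@P[1].T+P[0]).reshape(-1,3)[z.ravel()>0]
    a=q[(np.hypot(q[:,0]-.517,q[:,1]-.0625)<.022)&((q[:,0]-.517)*.982+(q[:,1]-.0625)*.187<.007)]
    A=np.c_[a[:,:2]-[.517,.0625],np.ones(len(a))];print("filter plane",np.linalg.lstsq(A,a[:,2],rcond=None)[0].round(4))
E
```

```text
scene [534.84111703  93.37439568  73.        ] 80.74914633335976 clip rad 0.04985993135122003
filter plane [0.0172 0.027  0.0449]
side [528.89036608  93.54038418  73.        ] 81.94645049741405 clip rad -0.021842398715395055
filter plane [0.0016 0.0039 0.0444]
```

```bash
python3 -c "
from rig import bot
s=bot.read_state();print(s['time_s'],s['qvel'],s['force']);print(bot.hand_in())"
```

```text
8.3667 [ 1.0721213  -0.33916722  2.75145496  0.13661089 -0.12675364 -0.00388921] [-0.89654266  0.06391567 -1.07914832]
the job is handed in; nothing more can be done
None
```

I pushed the filter across the deck between the two fingertips until it dropped into the recess. I then swung the clip round by its post to its stop and backed the arm clear. The job was handed in at 8.4 s; no verdict is reported.

- **Filter:** The depth readings put its top flush with the deck, at 44.4 to 45 mm. Measured before the clip went over it, its centre was within about 1–2 mm of the recess centre and it lay flat. After the clip closed, the side camera still read a tilt of 0.004. The scene camera read about 0.03 on the small part left uncovered, which is still below the 0.06 limit.
- **Clip:** I felt the stop as a push back of about 4.7 N. The two cameras gave the final angle as 0.05 and −0.02 rad. They disagree by their own calibration offset of a few mm, but both are inside the 0.12 limit.
- **Bystanders:** The lens and jar look unmoved in the last pictures, and so does the bottle, only part of which is in view. I judged this by eye and did not measure them again.

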